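Pop the drill-bit case open

TASK

Open the wider of the two drill-bit cases with your fingertips: press down its release tab so that the sprung lid jumps up, then gently push the lid back until it is fully open and stays there. Leave the narrower case shut and everything else on the bench where it lies, and pick nothing up.

Things in the scene. Friction and masses are not known exactly. Their poses are not given: they have to be found in the camera images.
- wide_case: the wider drill-bit case, a shallow painted-grey steel case screwed to the bench: 160 mm wide (its y), 110 mm deep (its x), 61 mm high with the flat aluminium lid shut. Origin at the centre of the underside; +x points to the hinge side (the back), -x to the side with the release tab (the front), z up. A small wire stop stands 30 mm up behind the hinge. Its place, heading and side (left or right of the other case) vary.
- wide_lid (a joint): hinge angle of the wider case's lid, rad: 0 shut and latched; once released its spring lifts it to about 0.8 and holds it there; from there only the lid's weight resists (under 1 N at the front edge). Let go below 1.55 it sinks back to 0.8; past about 1.65 it drops by itself on to a springy wire stop at about 1.92 (leaning back, fully open).
- wide_tab (a joint): angle of the wider case's release tab, rad: 0 at rest, 0.35 pressed right down (its stop); the lid is released at about 0.25; it springs back when let go.
- wide_tab_top (a point): where to press: point on top of the finger pad of the wider case's release tab, a 34 mm wide steel rocker pad at the middle of the front, standing out 47 mm from the case wall. At rest it lies 92 mm in front of the case's origin, 46 mm above the bench, 10 mm from the pad's free edge; it goes down 11 mm against a spring (1.5 N at first, 5 N at the bottom).
- wide_lid_edge (a point): middle of the front edge of the wider case's lid (a 5 mm plate), half-way up its thickness. It moves with the lid on a circle of radius 111 mm about the hinge line, which runs along the case's y, 55 mm behind the case's origin (+x) and 58 mm above the bench. A steel catch 26 mm wide stands 7 mm beyond the edge.
- narrow_case: the narrower drill-bit case, a shallow painted-grey steel case screwed to the bench: 100 mm wide (its y), 110 mm deep (its x), 61 mm high with the flat aluminium lid shut. Origin at the centre of the underside; +x points to the hinge side (the back), -x to the side with the release tab (the front), z up. A small wire stop stands 30 mm up behind the hinge. Otherwise built just like the wider one, with the same tab. To be left shut.
- narrow_lid (a joint): hinge angle of the narrower case's lid, rad: 0 shut. To stay shut.
- offcut_centre (a point): centre of a loose hardwood block 40 x 140 x 45 mm lying on the bench, to be left alone
- rule_centre (a point): centre of a loose folded wooden rule 16 x 203 x 15 mm lying on the bench, to be left alone
- handle_centre (a point): centre of a loose turned wooden tool handle 96 mm long, 18 mm high, lying on the bench, to be left alone
Mind the look-alikes: they are no part of the job. Leave any orange or yellow look-alike of the wide_case alone.

How it is judged:
On the way, in this order (a step that is already met when the one before it is completed fails the run):
1. the wider case's release tab is pressed down (value of joint wide_tab above 0.2 rad), for 0.05 s.
2. the wider case's lid is fully open (value of joint wide_lid above 1.75 rad), for 0.2 s.
At the end, for the whole second after the job is handed in: The wider case's lid rests fully open (beyond 1.75 rad, its stop being 1.92), its tab has sprung back (below 0.1 rad), the narrower case is shut (lid below 0.1 rad), and the block, rule and handle lie within 20 mm of where they were (value of joint wide_lid between 1.75 and 2.1 rad and value of joint each of wide_tab, narrow_lid below 0.1 rad and velocity of joint wide_lid between -0.1 and 0.1 rad/s and distance of each of offcut_centre, rule_centre, handle_centre from where it was at the start of the episode below 0.02 m); the robot touches nothing.
It fails at once if the narrower case is opened (value of joint narrow_lid above 0.1 rad).
It fails at once if the block, the rule or the handle is pushed away or picked up (moved more than 20 mm) (distance of any of offcut_centre, rule_centre, handle_centre from where it was at the start of the episode above 0.02 m).
It fails at once if the lid is gripped or forced (more than 30 N from the fingers) (contact force between the fingers and wide_lid above 30 N).
It also fails if it takes over 42 s, if anything falls off the work surface, if the arm or the gripper's body presses on something with over 40 N, if the wrist force passes 120 N, or if a joint passes its speed limit or range.

ROBOT

A 6-joint arm with a two-finger parallel gripper is mounted at the origin on the work surface; the furniture and walls round the work are solid. World frame = base frame: x ahead of the robot, y to its left, z up, the work surface at z = 0. Lengths are in m, angles in rad, forces in N, time in s.
With the tool pointing down it reaches from about 0.375 to 0.975 m from the base axis. Payload 3.8 kg.
Tool frame: the origin (TCP) lies at the very end of the fingers, on their centre line; the grasp point (between the pads) lies 19 mm behind it; z points along the fingers, x is the direction in which the jaws open and shut, and the axes are right-handed (so a half turn about z gives the same grasp; the last joint's range is limited). The gripper opens to 88 mm and grips with 3 to 60 N. Pads are 18 mm wide; open, the fingers measure 123 mm over their backs; the gripper's body (75 mm by 187 mm) begins 45 mm behind the grasp point.
Start: joints at [-1.167, 0.264, 1.604, -0, 1.274, -0.037], TCP at [0.288, -0.61, 0.239] pointing down, gripper open.
Joint ranges: [-2.63, 2.63], [-0.94, 2.18], [0.31, 2.57], [-1.31, 4.45], [0, 2.66], [-2.55, 2.55]. Speed limits (rad/s): [2.57, 2.57, 3.14, 3.14, 3.14, 3.14].

INTERFACE

Orientations are given as a unit quaternion [x, y, z, w].
In Python, from workcell import robot, cams gives the robot as it stands.
- The arm moves only by the shell command python3 -m handwheel 'ROWS' [OPENING] [FORCE]. ROWS is a JSON object of lists of equal length, an entry for each row: "slide": the shift along the world's x, y, z in units of 0.03 m (1.0 is 0.03 m), a list of three; "turn": the turn, a rotation vector about the world's x, y, z in units of 360 degrees (1.0 is 360 degrees), a list of three. A call has 1 to 20 rows; each row shifts and turns the commanded pose from where the row before left it; what a row does not reach is not made up. A row lasts 1/12 s, in which the tool goes at most 41.7 mm and 7.16 degrees, less where a joint would pass 70% of its speed; a pose out of reach is approached as far as the arm can. A call with a number of a shift or a turn outside -1 to 1 is refused whole. A call with a gripper value outside its range is refused whole. OPENING is the gripper command: -1 is shut, 1 is fully open, values between are in proportion, set as the call begins (- or left out, the last holds). The fingers move at their own pace and stop on an object; FORCE is the grip in N (left out, the last holds). Time passes only in rows, so rows that do not move let the fingers close. It gives the time, the measured TCP pose, the force and the opening at its end, in the units of the state.
- robot.get_obs(): the state, without advancing time (a new reading comes with each control period).
- cams.grab_frame(name): name is "side" or "top" or "wrist"; returns a dict with "img" (384x512x3 uint8, red, green, blue), "fx", "fy", "cx", "cy" (pixels), "dist" ([k1, k2, p1, p2, k3] as OpenCV has them; the pictures are not rectified), "rvec" (rotation vector, rad) and "tvec" (3), from world to camera coordinates, as OpenCV has them. Camera axes: x right, y down, z forward; pixel columns grow to the right and rows downward; lengths in m; the calibration is good to about 2 mm. A picture is of the moment at which its call begins. There is no depth.
- robot.sign_off(): hands the job in, once; it reports no verdict.
The state is a dict: "time_s": time; "joint_positions": joint angles; "qd": joint speeds; "joint_efforts": joint torques, N m; "ee_pos": TCP position; "orientation": TCP orientation; "force": force on the tool from outside, world axes, zero at the start; "wrist_torque": the same for the moment, N m; "width": opening from 0.0 (shut) to 1.0 (fully open).
Only numpy, scipy, OpenCV 4.12 (cv2) and the standard library are available. Lean on these libraries where they do the work, as an engineer would, in place of code of your own. Each camera call takes 0.05 s, during which the arm holds its last target.

## Working session

There is one attempt and no reset: what is moved stays moved. The work goes in short steps, Python scripts to look and compute and a shell command to move; the robot and the scene stay as the last step left them, time stands still between calls to the robot, and variables do not carry over. Pictures are saved under pics/ and viewed, and the job is handed in when it is done.

```bash
mkdir -p pics; ls; cat > h.py <<'E'
import numpy as np, cv2
from workcell import robot, cams
def grab(n,f):
    d=cams.grab_frame(n); cv2.imwrite(f'pics/{f}.png',d['img'][:,:,::-1]); 
    np.save(f'pics/{f}.npy',{k:v for k,v in d.items()},allow_pickle=True); return d
def load(f): return np.load(f'pics/{f}.npy',allow_pickle=True).item()
def KD(d): return np.array([[d['fx'],0,d['cx']],[0,d['fy'],d['cy']],[0,0,1.]]),np.array(d['dist'],float)
def proj(d,P):
    K,D=KD(d); return cv2.projectPoints(np.array(P,float).reshape(-1,3),np.array(d['rvec'],float),np.array(d['tvec'],float),K,D)[0].reshape(-1,2)
def unp(d,uv,z):
    K,D=KD(d); n=cv2.undistortPoints(np.array(uv,float).reshape(-1,1,2),K,D).reshape(-1,2)
    R=cv2.Rodrigues(np.array(d['rvec'],float))[0]; t=np.array(d['tvec'],float).ravel(); c=-R.T@t
    out=[]
    for a in n:
        r=R.T@np.array([a[0],a[1],1]); out.append(c+r*(z-c[2])/r[2])
    return np.array(out)
def crop(d,f,u0,v0,u1,v1,s): 
    cv2.imwrite(f'pics/{f}.png',cv2.resize(d['img'][v0:v1,u0:u1,::-1],None,fx=s,fy=s,interpolation=cv2.INTER_CUBIC))
E
python3 - <<'E'
from h import *
for n in ['top','side','wrist']: grab(n,n+'0')
print(robot.get_obs())
E
```

```text
pics
{'time_s': 0.15, 'joint_positions': array([-1.16690272e+00,  2.64582697e-01,  1.60504786e+00, -6.72300541e-06,
        1.27370801e+00, -3.69284132e-02]), 'qd': array([-0.00041115, -0.00281061, -0.0058096 ,  0.00038857, -0.00120878,
       -0.00056026]), 'joint_efforts': array([-1.75418762e-03, -5.02847207e+01, -3.57469690e+01,  7.27194780e-02,
        2.49748287e-02, -1.08274319e-04]), 'ee_pos': array([ 0.28777416, -0.60997557,  0.23767899]), 'orientation': array([ 8.44595686e-01, -5.35403927e-01, -7.21358519e-04, -4.91640591e-04]), 'force': array([-0.32553425, -0.80152488, -0.11738006]), 'wrist_torque': array([ 0.00201117,  0.04209122, -0.03341817]), 'width': 1.001962303554369}
```

View pics/top0.png

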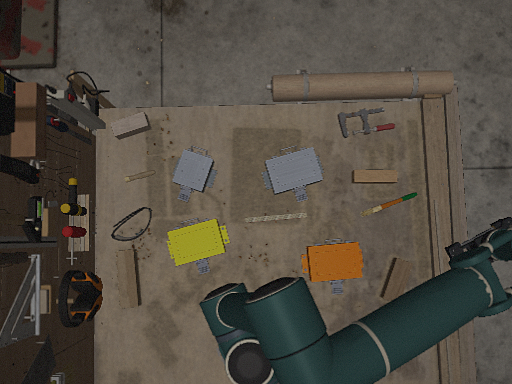

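View pics/side0.png

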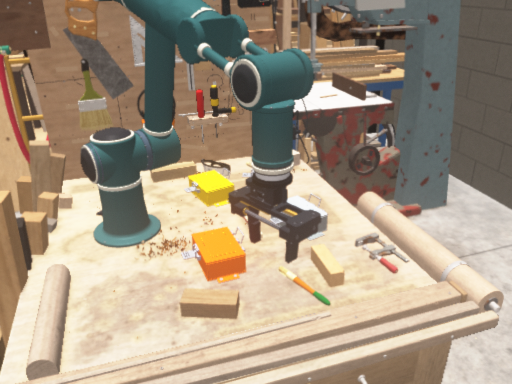

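View pics/wrist0.png

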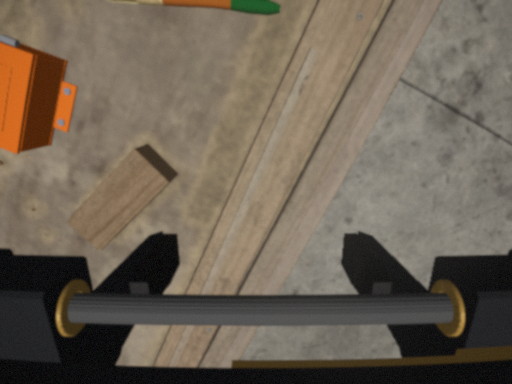

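The top view shows four look-alikes: a wide grey case at (293,170), a narrow grey case at (193,170), a yellow one at (197,242) and an orange one at (335,262). By the description I choose the wide grey case at (293,170). A close crop will check that.

```bash
python3 - <<'E'
from h import *
d=load('top0'); crop(d,'c1',240,130,340,205,8)
print(unp(d,[[293,170],[193,170],[335,262]],.061))
E
```

```text
[[ 0.53416206 -0.14834335  0.061     ]
 [ 0.54166995  0.1706107   0.061     ]
 [ 0.24062389 -0.27061473  0.061     ]]
```

View pics/c1.png

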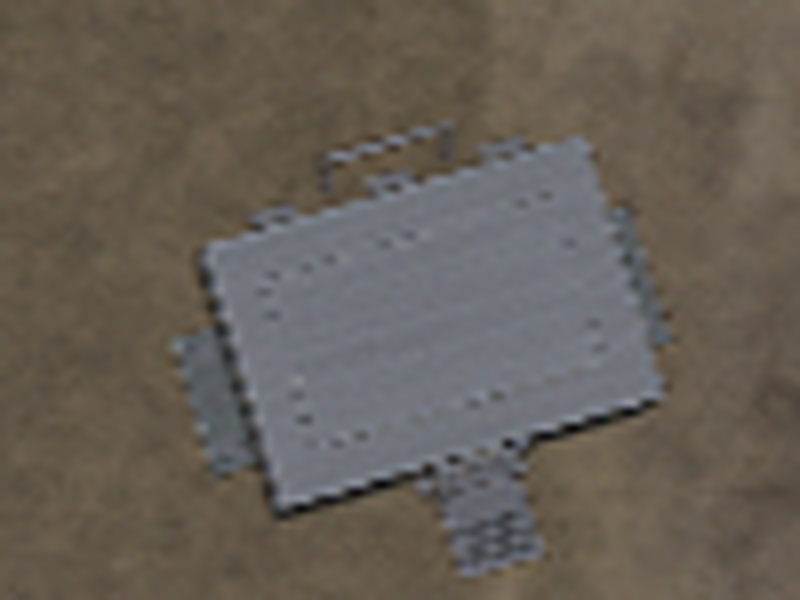

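The crop shows the wide grey lid. Its corners are at about (205,247), (587,142), (663,397) and (278,512) in the crop. The tab pad is at the front, with its free edge from (462,575) to (542,552), and the wire stop is at the back at (390,140). I'll fit the pose from these.

```bash
python3 - <<'E'
from h import *
from scipy.optimize import least_squares
d=load('top0')
c=np.array([[205,247],[587,142],[663,397],[278,512],[462,575],[542,552]],float)
uv=(c+.5)/8-.5+[240,130]
w=unp(d,uv[:4],.061); print(w.round(4))
print([np.linalg.norm(w[i]-w[(i+1)%4]).round(4) for i in range(4)])
# local: +x hinge(back), y left
L=np.array([[.055,.08,.061],[.055,-.08,.061],[-.055,-.08,.061],[-.055,.08,.061],[-.102,.017,.046],[-.102,-.017,.046]])
def T(p,L): 
    a=p[2]; R=np.array([[np.cos(a),-np.sin(a)],[np.sin(a),np.cos(a)]])
    return np.c_[L[:,:2]@R.T+p[:2],L[:,2]]
r=least_squares(lambda p:(proj(d,T(p,L))-uv).ravel(),[.53,-.15,-.3])
print(r.x,np.degrees(r.x[2]),r.fun.reshape(-1,2).round(2))
print(T(r.x,np.array([[-.092,0,.046],[-.056,0,.0585],[.055,0,.058]])))
def rect(P): print(P)
E
```

```text
[[ 0.5671 -0.0605  0.061 ]
 [ 0.6061 -0.2145  0.061 ]
 [ 0.5025 -0.241   0.061 ]
 [ 0.4601 -0.0867  0.061 ]]
[np.float64(0.1589), np.float64(0.107), np.float64(0.16), np.float64(0.1102)]
[ 0.53511712 -0.15061329  0.25646075] 14.694118778930939 [[-0.39 -0.28]
 [-0.17 -0.78]
 [ 0.29  0.07]
 [ 0.13 -0.49]
 [-0.03  0.75]
 [ 0.16  0.71]]
[[ 0.44612609 -0.17394989  0.046     ]
 [ 0.48094866 -0.16481818  0.0585    ]
 [ 0.58831827 -0.13666207  0.058     ]]
```

The measured sides are 159, 107, 160 and 110 mm, against 160 x 110 given. The origin comes out at about (0.535, -0.151), heading 14.7°, and the pad at (0.446, -0.174, 0.046). I'll go over it with the fingers shut, jaws along the case's y. A 15° lean back keeps the gripper's body clear of the jumping lid.

```bash
python3 -m handwheel '{"slide":[[0.345,0.91,-0.05],[0.345,0.91,-0.05],[0.345,0.91,-0.05],[0.345,0.91,-0.05],[0.345,0.91,-0.05],[0.345,0.91,-0.05],[0.345,0.91,-0.05],[0.345,0.91,-0.05],[0.345,0.91,-0.05],[0.345,0.91,-0.05],[0.345,0.91,-0.05],[0.345,0.91,-0.05],[0.345,0.91,-0.05],[0.345,0.91,-0.05],[0.345,0.91,-0.05],[0.345,0.91,-0.05],[0,0,0],[0,0,0],[0,0,0],[0,0,0]],"turn":[[0.0007,-0.0025,-0.0018],[0.0007,-0.0025,-0.0018],[0.0007,-0.0025,-0.0018],[0.0007,-0.0025,-0.0018],[0.0007,-0.0025,-0.0018],[0.0007,-0.0025,-0.0018],[0.0007,-0.0025,-0.0018],[0.0007,-0.0025,-0.0018],[0.0007,-0.0025,-0.0018],[0.0007,-0.0025,-0.0018],[0.0007,-0.0025,-0.0018],[0.0007,-0.0025,-0.0018],[0.0007,-0.0025,-0.0018],[0.0007,-0.0025,-0.0018],[0.0007,-0.0025,-0.0018],[0.0007,-0.0025,-0.0018],[0,0,0],[0,0,0],[0,0,0],[0,0,0]]}' -1
python3 - <<'E'
from h import *
from scipy.spatial.transform import Rotation as R
d=grab('wrist','w1'); grab('side','s1'); o=robot.get_obs()
M=R.from_quat(o['orientation']).as_matrix(); print(o['time_s'],o['ee_pos'],M.round(3),o['width'])
a=.2565; print('want x',np.sin(a),-np.cos(a),'z',np.sin(np.radians(15))*np.array([np.cos(a),np.sin(a)]))
P=np.array([[-.092,0,.046],[-.102,.017,.046],[-.102,-.017,.046],[-.055,.08,.061],[-.055,-.08,.061]])
RR=np.array([[np.cos(a),-np.sin(a)],[np.sin(a),np.cos(a)]])
print(proj(d,np.c_[P[:,:2]@RR.T+[.5351,-.1506],P[:,2]]))
E
```

```text
time_s: 1.82
ee_pos: [0.4535, -0.1745, 0.2148]
orientation: [0.786, -0.605, 0.087, -0.096]
force: [1.2, -0.3, 0.1]
width: 0.002
1.9167 [ 0.45352355 -0.17474786  0.2148032 ] [[ 0.252 -0.934  0.253]
 [-0.968 -0.249  0.046]
 [ 0.02  -0.257 -0.966]] 0.005957371202163118
want x 0.25369661925756887 -0.9672838390965085 z [0.25035148 0.06566152]
[[255.33505406 220.10092906]
 [239.75424619 229.29619378]
 [270.94547515 229.13444322]
 [177.81377721 186.62680226]
 [332.10849604 186.21320799]]
```

View pics/w1.png

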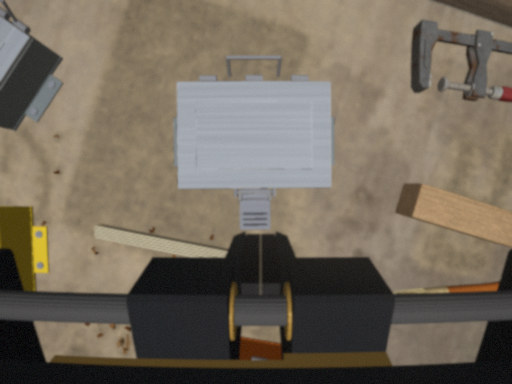

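View pics/s1.png

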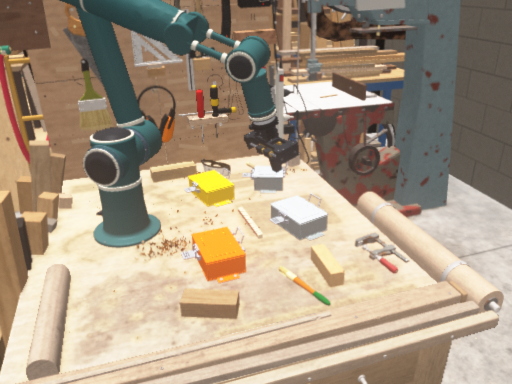

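The wrist view confirms the choice and the fit: the pad's free edge is at about (241,232)–(272,231) and predicted at (240,229)–(271,229), and the lid's front corners match at (178,187) and (331,186). The finger tip is lined up in front of the pad at (260,236). Now down to just above the pad.

```bash
python3 -m handwheel '{"slide":[[0,0.08,-0.6],[0,0,-0.8],[0,0,-0.8],[0,0,-0.8],[0,0,-0.8],[0,0,-0.8],[0,0,-0.5],[0,0,-0.2],[0,0,0],[0,0,0]],"turn":[[0,0,0],[0,0,0],[0,0,0],[0,0,0],[0,0,0],[0,0,0],[0,0,0],[0,0,0],[0,0,0],[0,0,0]]}'
python3 - <<'E'
from h import *
d=grab('wrist','w2'); print(robot.get_obs()['ee_pos'])
crop(d,'w2c',160,100,360,300,3)
E
```

```text
time_s: 2.75
ee_pos: [0.4538, -0.172, 0.056]
orientation: [0.785, -0.605, 0.087, -0.097]
force: [0.7, -0.3, 0.1]
width: 0.003
[ 0.45446539 -0.17221732  0.05679723]
```

View pics/w2c.png

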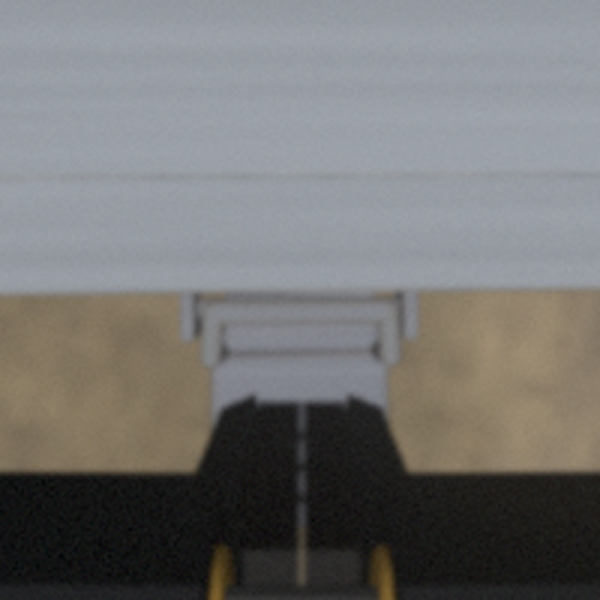

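The tips are centred over the pad in the crop, at (300,400), and clear of the lid edge at row 292. Pressing slowly.

```bash
python3 -m handwheel '{"slide":[[0,0,-0.1],[0,0,-0.1],[0,0,-0.1],[0,0,-0.1],[0,0,-0.1],[0,0,-0.1],[0,0,0],[0,0,0]],"turn":[[0,0,0],[0,0,0],[0,0,0],[0,0,0],[0,0,0],[0,0,0],[0,0,0],[0,0,0]]}'
python3 - <<'E'
from h import *
d=grab('wrist','w3'); o=robot.get_obs();print(o['ee_pos'],o['force'])
E
```

```text
time_s: 3.47
ee_pos: [0.4542, -0.1719, 0.0387]
orientation: [0.786, -0.605, 0.088, -0.097]
force: [-5.2, -3.1, 9.7]
width: 0.002
[ 0.45422513 -0.17191972  0.03870118] [-5.34705188 -1.54151773 10.4357633 ]
```

View pics/w3.png

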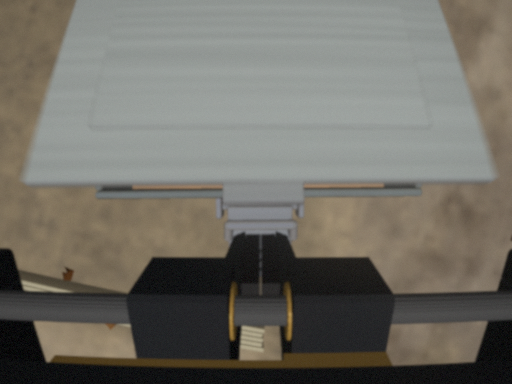

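The lid has jumped: in this view it is foreshortened, with its edge at row 182 across (25–495), and the tab is down with 10 N on it. Now I'll lift off back and up, so that the tab can return.

```bash
python3 -m handwheel '{"slide":[[-0.08,-0.02,0.2],[-0.1,-0.03,0.3],[-0.1,-0.03,0.4],[0,0,0.6],[0,0,0.6],[0,0,0.4],[0,0,0.2],[0,0,0],[0,0,0]],"turn":[[0,0,0],[0,0,0],[0,0,0],[0,0,0],[0,0,0],[0,0,0],[0,0,0],[0,0,0],[0,0,0]]}'
python3 - <<'E'
from h import *
d=grab('wrist','w4');d=grab('side','s4'); crop(d,'s4c',200,110,360,260,4);o=robot.get_obs();print(o['ee_pos'],o['force'])
E
```

```text
time_s: 4.27
ee_pos: [0.4449, -0.1735, 0.1185]
orientation: [0.786, -0.605, 0.087, -0.097]
force: [-0.1, -0.4, 0.9]
width: 0.002
[ 0.44429543 -0.17312789  0.11752002] [-0.26808368  0.6476941  -0.45498464]
```

View pics/w4.png

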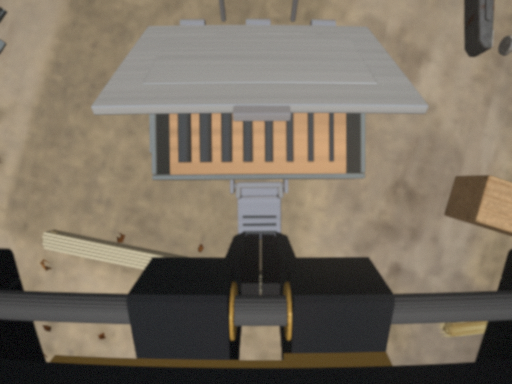

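View pics/s4c.png

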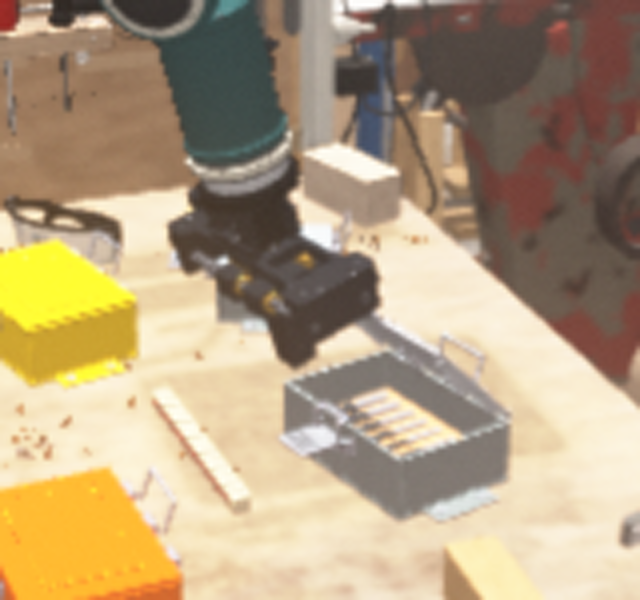

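The lid stands at about 0.8 rad (edge at row 108 of the wrist view), the box is open and the tab is back up at (260,210). Now a gentle push back with the tips just below the edge.

```bash
python3 -m handwheel '{"slide":[[0.32,0.085,0],[0.32,0.085,0],[0.32,0.085,0],[0.32,0.085,0],[0.32,0.085,0],[0.19,0.05,0],[0.19,0.05,0],[0.19,0.05,0],[0.19,0.05,0.05],[0.19,0.05,0.05],[0.19,0.05,0.05],[0.19,0.05,0.05],[0.19,0.05,0.05],[0.19,0.05,0.05],[0,0,0],[0,0,0]],"turn":[[0,0,0],[0,0,0],[0,0,0],[0,0,0],[0,0,0],[0,0,0],[0,0,0],[0,0,0],[0,0,0],[0,0,0],[0,0,0],[0,0,0],[0,0,0],[0,0,0],[0,0,0],[0,0,0]]}'
python3 - <<'E'
from h import *
d=grab('wrist','w5');d=grab('side','s5'); crop(d,'s5c',200,110,360,260,4);o=robot.get_obs();print(o['ee_pos'],o['force'])
E
```

```text
time_s: 5.7
ee_pos: [0.5449, -0.1474, 0.1279]
orientation: [0.786, -0.605, 0.087, -0.097]
force: [-0.7, -0.8, -0.1]
width: 0.004
[ 0.54428341 -0.14735425  0.12753554] [-0.36562757 -0.20227886  0.35071433]
```

View pics/w5.png

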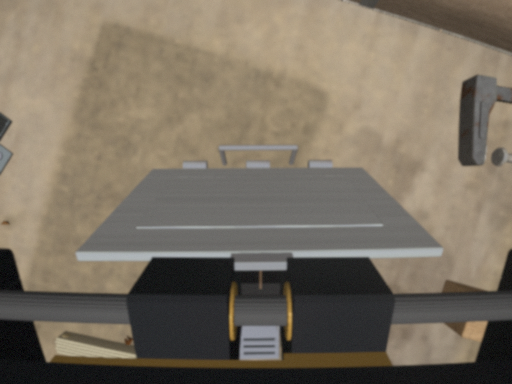

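View pics/s5c.png

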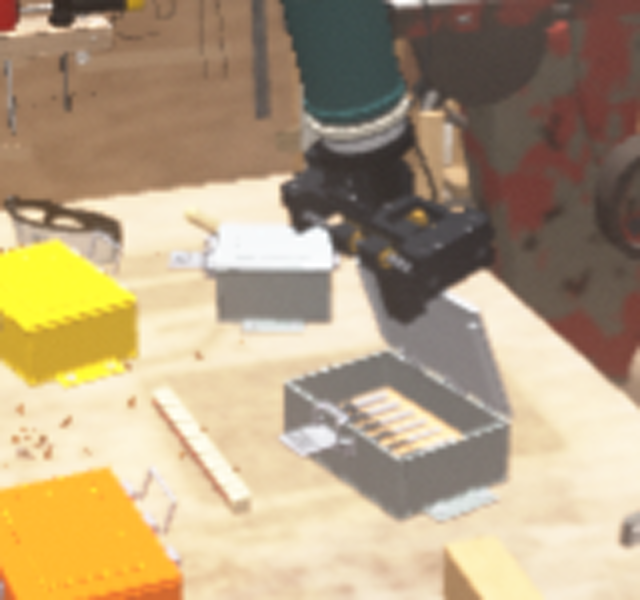

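The lid is up on the tips, at about 1.2 rad (its edge is at row 253 of the wrist view), with no notable force. I'll carry on past the tipping point and then back off.

```bash
python3 -m handwheel '{"slide":[[0.18,0.047,0.02],[0.18,0.047,0.02],[0.18,0.047,0.02],[0.18,0.047,0.02],[0.18,0.047,0.02],[0.18,0.047,0],[0.18,0.047,0],[0.18,0.047,0],[0.18,0.047,0],[0.18,0.047,0],[0,0,0],[0,0,0],[0,0,0],[0,0,0]],"turn":[[0,0,0],[0,0,0],[0,0,0],[0,0,0],[0,0,0],[0,0,0],[0,0,0],[0,0,0],[0,0,0],[0,0,0],[0,0,0],[0,0,0],[0,0,0],[0,0,0]]}'
python3 - <<'E'
from h import *
d=grab('wrist','w6');d=grab('side','s6'); crop(d,'s6c',200,110,360,260,4);o=robot.get_obs();print(o['ee_pos'],o['force'])
E
```

```text
time_s: 6.97
ee_pos: [0.5982, -0.1333, 0.1306]
orientation: [0.786, -0.605, 0.087, -0.097]
force: [-0.2, -0.2, -0.4]
width: 0.004
[ 0.59823386 -0.13340612  0.13067572] [-0.24635095 -0.82611005 -0.67958885]
```

View pics/w6.png

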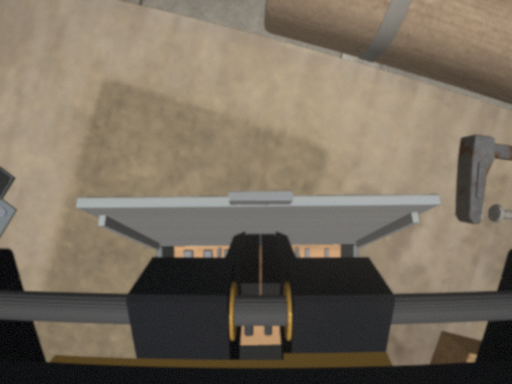

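View pics/s6c.png

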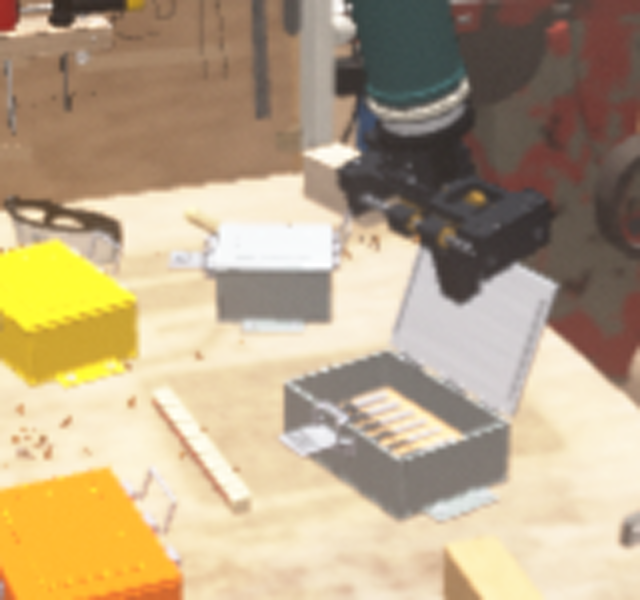

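The lid now leans away from the tips: in the wrist view its edge is at row 200 and the catch at (260,198). I'll back off and measure the angle.

```bash
python3 -m handwheel '{"slide":[[-0.3,-0.08,0],[-0.6,-0.16,0.1],[-0.8,-0.2,0.3],[-0.8,-0.2,0.5],[-0.8,-0.2,0.8],[-0.6,-0.16,0.8],[-0.4,-0.1,0.8],[0,0,0.5],[0,0,0],[0,0,0],[0,0,0],[0,0,0],[0,0,0]],"turn":[[0,0,0],[0,0,0],[0,0,0],[0,0,0],[0,0,0],[0,0,0],[0,0,0],[0,0,0],[0,0,0],[0,0,0],[0,0,0],[0,0,0],[0,0,0]]}'
cat > m.py <<'E'
from h import *
a=.2565; RR=np.array([[np.cos(a),-np.sin(a)],[np.sin(a),np.cos(a)]])
def edge(d,th):
    r=.111; P=np.array([[.055-r*np.cos(th),s*.08,.058+r*np.sin(th)] for s in (1,-1)])
    return proj(d,np.c_[P[:,:2]@RR.T+[.5351,-.1506],P[:,2]])
E
python3 - <<'E'
from m import *
d=grab('wrist','w7');t=grab('top','t7');s=grab('side','s7'); crop(s,'s7c',220,110,380,260,4)
crop(t,'t7c',140,120,340,240,4)
for th in (1.55,1.75,1.92,2.0): print(th,edge(load('w6'),th).round(0).tolist(),edge(d,th).round(0).tolist(),edge(s,th).round(0).tolist())
o=robot.get_obs();print(o['time_s'],o['ee_pos'],o['force'])
E
```

```text
time_s: 8.15
ee_pos: [0.4688, -0.1657, 0.2427]
orientation: [0.786, -0.605, 0.085, -0.096]
force: [-0.2, 0.3, -0.2]
width: 0.005
1.55 [[72.0, 300.0], [453.0, 296.0]] [[157.0, 70.0], [365.0, 71.0]] [[298.0, 166.0], [329.0, 183.0]]
1.75 [[72.0, 246.0], [453.0, 244.0]] [[158.0, 42.0], [364.0, 44.0]] [[303.0, 165.0], [335.0, 181.0]]
1.92 [[77.0, 202.0], [447.0, 201.0]] [[160.0, 22.0], [362.0, 24.0]] [[307.0, 165.0], [339.0, 182.0]]
2.0 [[81.0, 183.0], [443.0, 182.0]] [[162.0, 14.0], [360.0, 16.0]] [[309.0, 166.0], [341.0, 182.0]]
8.3 [ 0.46921453 -0.16594289  0.24348533] [-0.2093221  -0.15956926  0.70045701]
```

View pics/w7.png

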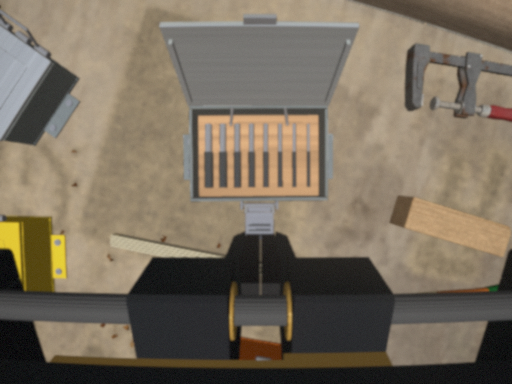

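View pics/s7c.png

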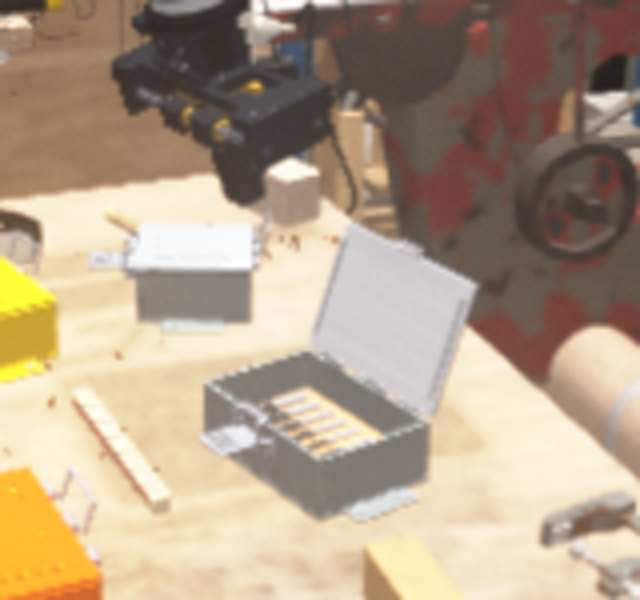

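View pics/t7c.png

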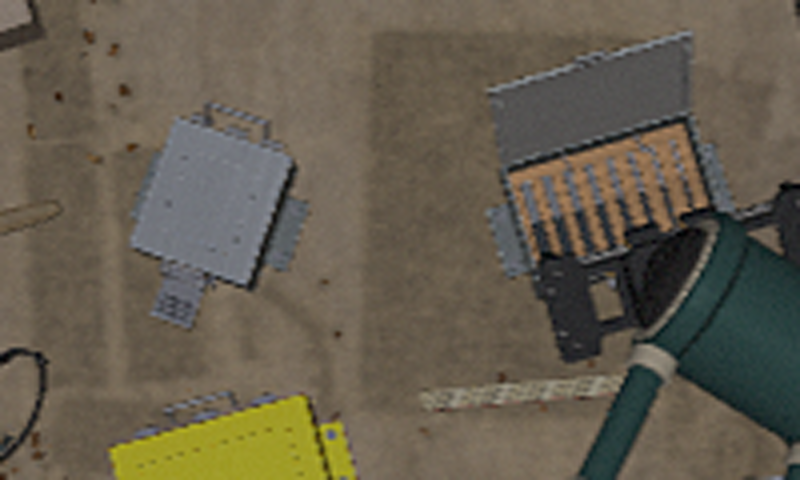

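The lid edge is seen at (162,23)–(358,24), and 1.92 rad predicts (160,22)–(362,24), so it rests on its stop. The tab is back up, the narrow case is shut, the loose things are in place and the arm is clear. I'll hand it in.

```bash
python3 -c "
from workcell import robot
robot.sign_off()"
```

```text
the job is handed in; nothing more can be done
```

The wider grey case's lid is fully open and resting on its stop, and I handed the job in at about 8.3 s. I pressed its release tab with the shut fingertips, and the lid jumped up. I then lifted off and pushed the lid gently back until it dropped past the tipping point.

- **Lid:** the last pictures put it at about 1.92 rad, with the seen edge within 4 px of the prediction for that angle.
- **Tab and robot:** the tab is back up, and the arm is clear with no notable force on it.
- **Other things:** the narrower case looks shut, and the block, rule and handle look unmoved; I checked these by eye, not by measuring.
- **Forces:** the highest reading I saw was about 10 N upward with 5 N sideways, at the bottom of the tab press. That is more than the 5 N the tab spring was said to give, perhaps because the tab had reached its stop. The readings after each stage of the lid push were about 1 N.

No check failed.

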